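# Load the relief stem and hold the vent coupler on its nipple

### The job

Vent the manifold block on the bench: first set the flat steel dead weight on the domed top of the relief stem so that it balances there level by itself. Then take the vent coupler by its black grip, press it squarely onto the tilted nipple until it snaps over the two side balls, and push it home against the valve spring. Finish while still gripping the coupler and holding it pressed down, so that the valve stays open and the weight stays balanced; leave the petri dish and the blue-capped vial where they are.

Things in the scene. Friction and masses are not known exactly. Their poses are not given: they have to be found in the camera images.
- manifold: Fixed aluminium block on a dark base plate, 80 x 190 mm (x, y) and 36 mm high, standing on the bench; origin at the centre of its underside. Its long side runs along its own y; its own -x side faces roughly to the robot. The relief stem stands 55 mm from the centre towards its own +y, the vent nipple at the -y end.
- dome_top (a point): Top centre of the relief stem: a steel mushroom head 40 mm across, 62 mm above the bench, curved with a radius of about 25 mm; only a level land of 12 mm diameter at the very top. Weight carried here rests with its underside at this point.
- nipple: Fixed steel nipple on the block's -y end. Its z points out along the nipple and leans 0.44 rad (25 degrees) from vertical to the block's -x (robot's side); its y is the block's y. Origin: on its axis at the face of the round collar (46 mm across) from which it rises, 56 mm above the bench. The shank is 14 mm thick, 34 mm long.
- pin_tip (a point): Tip of the brass valve pin (7 mm thick) that stands out of the nipple along its axis; with the valve shut it is 50 mm above the collar face.
- vent_valve (a joint): How far the brass valve pin is pushed into the nipple, m: 0 shut (sprung out), about 0.0075 when the coupler's rim sits on the collar. Spring about 3 N at 0 and 8 N at 0.0075; it counts as open above 0.005.
- detent_a (a joint): One of two spring balls that stand out to 11 mm from the nipple's axis, 24 mm above the collar; this one on its +y side. How far it is pushed in, m: 0 out; about 0.0025 while the coupler's neck passes over it; back near 0 once the coupler has snapped. The snap takes about 10 N of push altogether.
- detent_b (a joint): The same for the ball on the -y side.
- coupler: Loose vent coupler, 120 g, 95 mm tall, standing upright on its open mouth; round about its z, which points up to its grip end. Origin: centre of the mouth rim. Mouth 41 mm outside, 34 mm inside, narrowing to a neck of 17 mm bore 12 to 16 mm above the rim; its neck is past the balls when the rim is within 4 mm of the collar. Rim on collar is home; let go, the spring lifts it to 5 mm.
- coupler_grip (a point): Point on the coupler's axis 76 mm above its rim, in the black grip (28 mm thick, 54 to 95 mm above the rim). Just below the grip is a finger flange, 44 mm across, 50 to 54 mm above the rim; below that the chamber, 34 mm thick outside, 26 mm bore, ceiling 42 mm above the rim, which pushes the valve pin.
- weight: Loose dead weight: flat steel puck, 40 mm across and 24 mm thick, 200 g, lying flat on the bench; origin at the centre of its underside, z up.
- petri: Loose petri dish, 60 mm across, 14 mm high; bystander; origin at the centre of its underside.
- vial: Loose small vial with a blue cap, 27 mm across, 54 mm high; bystander; origin at the centre of its underside.
There are look-alikes about, which are no part of the job. What is shaped like the coupler but red is not meant.

How it is judged:
By the outcome, as a careful person would: the job done as asked, in the order asked, and still so for the second after the job is handed in, while the arm keeps its last pose, push and grip.
It also fails if it takes over 51 s, if anything falls off the work surface, if the arm or the gripper's body presses on something with over 40 N, if the wrist force passes 120 N, or if a joint passes its speed limit or range.

### The arm

A 7-joint arm with a two-finger parallel gripper is mounted at the origin on a cart in front of the work surface, level with it; the furniture and walls round the work are solid. World frame = base frame: x ahead of the robot, y to its left, z up, the work surface at z = 0. Lengths are in m, angles in rad, forces in N, time in s.
With the tool pointing down it reaches from about 0.35 to 0.9 m from the base axis. Payload 8.1 kg.
Tool frame: the origin (TCP) lies midway between the tips of the shut fingers; the grasp point (between the pads) lies 19 mm behind it; z points along the fingers, y is the line along which they close (so a half turn about z gives the same grasp; the last joint's range is limited). The gripper opens to 92 mm and grips with 3 to 60 N. Pads are 19 mm wide; open, the fingers measure 130 mm over their backs; the gripper's body (75 mm by 190 mm) begins 47 mm behind the grasp point.
Start: joints at [-1.361, 0.434, 0.025, 1.573, -0.012, 1.134, -0.075], TCP at [0.192, 0.595, 0.227] pointing down, gripper open.
Joint ranges: [-2.62, 2.62], [-0.44, 2.09], [-1.27, 1.32], [0.08, 2.57], [-1.32, 4.46], [0.12, 2], [-2.74, 2.74]. Speed limits (rad/s): [2.22, 2.22, 3.01, 3.01, 3.14, 3.14, 3.14].

### API

Orientations are given as a rotation vector (axis times angle).
In Python, from cell import arm gives the robot as it stands.
- The arm moves only by the tool carry_out, never from a script. Its arguments are lists of equal length, an entry for each row: "claw": the finger opening in cm, from 0 to 9.18; "delta_pos": the shift along the tool's x, y, z in cm, a list of three; "angular": the turn, a rotation vector about the tool's x, y, z in rad, a list of three. In form: {"claw": [claw, ...], "delta_pos": [[dx, dy, dz], ...], "angular": [[ax, ay, az], ...]}. A call has 1 to 20 rows; each row shifts and turns the commanded pose from where the row before left it, along the tool's axes as they then stand; what a row does not reach is not made up. A row lasts 1/10 s, in which the tool goes at most 50 mm and 8.59 degrees, less where a joint would pass 70% of its speed; a pose out of reach is approached as far as the arm can. A call with a gripper value outside its range is refused whole. The fingers move at their own pace and stop on an object; "force" is the grip in N (left out, the last holds). Time passes only in rows, so rows that do not move let the fingers close. It gives the time, the measured TCP pose, the force, the opening and the grip force at its end, in the units of the state.
- arm.observe(): the state, without advancing time (a new reading comes with each control period).
- arm.get_image(name): name is "scene" or "top"; returns a dict with "frame" (480x640x3 uint8, red, green, blue), "mtx" (3x3 intrinsics, pixels), "T" (4x4, takes a point from camera to world coordinates). Camera axes: x right, y down, z forward; pixel columns grow to the right and rows downward; lengths in m; the calibration is good to about 2 mm. A picture is of the moment at which its call begins. There is no depth.
- arm.sign_off(): hands the job in; it is judged then, once.
Trained networks look in a picture, given as the dict that the camera call returned (one of the last four; its "shot" number tells which), for a name from the list of things; names that differ only in an ending like _2 or _b are one class to them, and where a whole thing is asked for, a point or a joint stands for the part that bears it (a point fixed in the world has none). Each returns a list of dicts, best first, with "conf" (0 to 1); they miss things now and then, are a little off and sometimes report something else, mostly with a low value. They report only what shows in the picture. A call takes as long as a camera call. They do not tell look-alikes from the thing itself.
- arm.look_for(label, picture): "centre" ([column, row] as shares, 0 to 1, of the picture: columns of its width, rows of its height, amid what is visible of it).
- arm.trace(label, picture): "region" (480x640 bool, what is visible of it) and "centre" ([column, row] as shares, 0 to 1, of the picture: columns of its width, rows of its height, amid what is visible of it).
- arm.place_of(label, picture): "centre" ([column, row] as shares, 0 to 1, of the picture: columns of its width, rows of its height: a listed point, or the origin of a listed thing).
The state is a dict: "clock": time; "joints": joint angles; "dq": joint speeds; "joint_efforts": joint torques, N m; "position": TCP position; "ee_rot": TCP orientation; "force": force on the tool from outside, world axes, zero at the start; "ft_torque": the same for the moment, N m; "width": opening from 0.0 (shut) to 1.0 (fully open); "gripper_force": force on a finger pad.
Only numpy, scipy, OpenCV 4.12 (cv2) and the standard library are available. Lean on these libraries where they do the work, as an engineer would, in place of code of your own. Each camera call takes 0.05 s, during which the arm holds its last target. There are 200 camera calls.

## Working session

There is one attempt and no reset: what is moved stays moved. The work goes in short steps, Python scripts to look and compute and a tool call to move; the robot and the scene stay as the last step left them, time stands still between calls to the robot, and variables do not carry over. Pictures are saved under pics/ and viewed, at most 10 in all, crops included, and the job is handed in when it is done.

Besides the shell and the picture viewer there is one more tool, called as a command line: name --argument value ..., lists and objects as JSON in quotes. carry_out: Moves the arm, as the interface text tells. Its arguments: {"type":"object","properties":{"claw":{"type":"array","items":{"type":"number"}},"delta_pos":{"type":"array","items":{"type":"array","items":{"type":"number"}}},"angular":{"type":"array","items":{"type":"array","items":{"type":"number"}}},"force":{"type":"number"}},"required":["claw","delta_pos","angular"]}

```bash
mkdir -p pics; ls
cat > h.py <<'E'
import numpy as np,cv2,pickle
from cell import arm
from scipy.spatial.transform import Rotation as R
def shot(n,fn=None):
    p=arm.get_image(n)
    if fn: cv2.imwrite('pics/'+fn,p['frame'][:,:,::-1])
    return p
def ray(p,c):
    u=np.array([c[0]*640,c[1]*480,1.]);d=p['T'][:3,:3]@np.linalg.solve(p['mtx'],u)
    return p['T'][:3,3],d/np.linalg.norm(d)
def atz(p,c,z):
    o,d=ray(p,c);return o+d*(z-o[2])/d[2]
def tri(a,ca,b,cb):
    o1,d1=ray(a,ca);o2,d2=ray(b,cb)
    s=np.linalg.lstsq(np.c_[d1,-d2],o2-o1,rcond=None)[0]
    x,y=o1+d1*s[0],o2+d2*s[1];return (x+y)/2,np.linalg.norm(x-y)
def proj(p,X):
    c=p['T'][:3,:3].T@(np.asarray(X)-p['T'][:3,3]);u=p['mtx']@c;return u[:2]/u[2]
E
python3 - <<'E'
from h import *
np.set_printoptions(precision=4,suppress=True)
s=arm.observe();print({k:s[k] for k in('clock','position','ee_rot','width','force')})
a=shot('scene','s1.png');b=shot('top','t1.png')
for n in ['manifold','dome_top','nipple','pin_tip','coupler','coupler_grip','weight','petri','vial']:
    for q,p in(('s',a),('t',b)):
        print(n,q,[(np.round(np.array(r['centre'])*[640,480],1),round(r['conf'],2)) for r in arm.place_of(n,p)][:3])
for p in(a,b):print(p['T'],p['mtx'])
E
```

```text
pics
{'clock': 0.0, 'position': array([0.1922, 0.5941, 0.2259]), 'ee_rot': array([-0.4895, -3.1031,  0.0025]), 'width': 0.9979337164324552, 'force': array([0.0425, 0.1844, 0.5757])}
manifold s [(array([398.6, 220.7]), 0.86)]
manifold t [(array([424.6, 221.5]), 0.84)]
dome_top s [(array([368.3, 206.9]), 0.77)]
dome_top t [(array([399.5, 209.7]), 0.75)]
nipple s [(array([420.3, 197.9]), 0.72)]
nipple t [(array([453.9, 222.3]), 0.76)]
pin_tip s [(array([424. , 186.2]), 0.43)]
pin_tip t []
coupler s [(array([339.3, 280.2]), 0.65), (array([420.1, 196.4]), 0.54), (array([424.3, 183.3]), 0.41)]
coupler t [(array([333.5, 235.9]), 0.76), (array([327.5, 274.6]), 0.59)]
coupler_grip s [(array([334.9, 242.3]), 0.98), (array([318.7, 221.6]), 0.82)]
coupler_grip t [(array([328.8, 230.7]), 0.62), (array([324.6, 273.7]), 0.53)]
weight s [(array([248.4, 286.4]), 0.7)]
weight t [(array([260.3, 252.3]), 0.69)]
petri s [(array([187. , 304.1]), 0.66)]
petri t [(array([212.3, 243.4]), 0.9)]
vial s [(array([414.5, 266.1]), 0.92)]
vial t [(array([392.9, 291.8]), 0.6), (array([450.8, 227.8]), 0.6)]
[[-0.5161 -0.3809  0.7672 -0.3303]
 [-0.8565  0.2399 -0.457   0.7204]
 [-0.01   -0.8929 -0.4501  0.5664]
 [ 0.      0.      0.      1.    ]] [[583.9368   0.     313.0495]
 [  0.     583.9368 228.8438]
 [  0.       0.       1.    ]]
[[-0.0006 -0.986   0.1665  0.3124]
 [-0.9997  0.0044  0.0226  0.1959]
 [-0.023  -0.1664 -0.9858  1.1621]
 [ 0.      0.      0.      1.    ]] [[521.7456   0.     322.6308]
 [  0.     521.7456 244.9199]
 [  0.       0.       1.    ]]
```

View pics/s1.png

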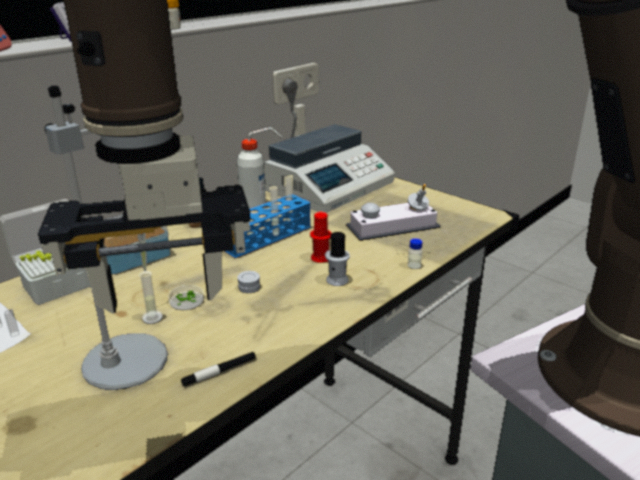

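View pics/t1.png

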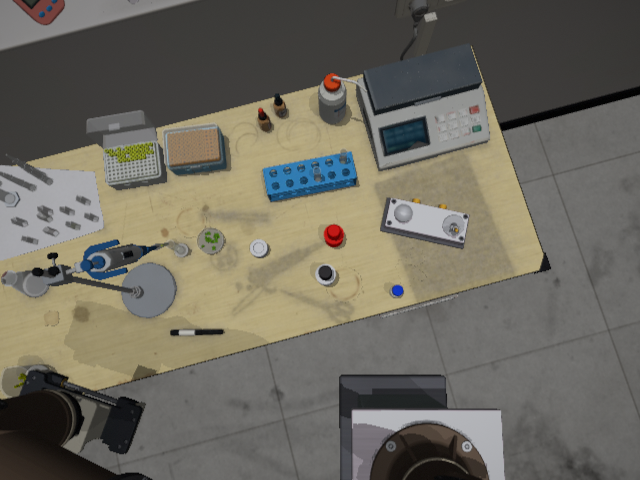

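Run:
```python
from h import *
np.set_printoptions(precision=4,suppress=True)
a=shot('scene');b=shot('top')
def P(n,p): return [np.array(r['centre']) for r in arm.place_of(n,p)]
for n,z in [('manifold',0),('dome_top',.062),('nipple',.056),('pin_tip',.101),('coupler',0),('coupler_grip',.076),('weight',0),('petri',0),('vial',0)]:
    A=P(n,a)[:2];B=P(n,b)[:2]
    print(n,'s',[atz(a,c,z)[:2] for c in A],'t',[atz(b,c,z)[:2] for c in B],'tri',[[np.r_[tri(a,c,b,d)] if 0 else (tri(a,c,b,d)[0],round(tri(a,c,b,d)[1],4)) for d in B] for c in A])
```

```text
manifold s [array([ 0.564 , -0.0183])] t [array([ 0.5584, -0.0109]), array([0.5871, 0.0459])] tri [[(array([ 0.5566, -0.0108,  0.0051]), np.float64(0.0021)), (array([0.562 , 0.0245, 0.0164]), np.float64(0.0634))]]
dome_top s [array([0.5633, 0.055 ])] t [array([0.5709, 0.0535])] tri [[(array([0.5706, 0.0517, 0.0586]), np.float64(0.0035))]]
nipple s [array([ 0.5435, -0.0715]), array([0.5639, 0.0584])] t [array([ 0.539 , -0.0533]), array([0.5512, 0.0017])] tri [[(array([ 0.534 , -0.0557,  0.0634]), np.float64(0.0107)), (array([ 0.5263, -0.0161,  0.0782]), np.float64(0.0591))], [(array([ 0.5721, -0.0132,  0.0378]), np.float64(0.1057)), (array([0.5693, 0.0212, 0.0443]), np.float64(0.0533))]]
pin_tip s [array([ 0.5037, -0.0438])] t [] tri [[]]
coupler s [array([0.4348, 0.2085]), array([0.5175, 0.1959])] t [array([0.4356, 0.2092]), array([0.5002, 0.3621])] tri [[(array([ 0.4353,  0.2088, -0.0001]), np.float64(0.001)), (array([0.4394, 0.2958, 0.0499]), np.float64(0.1549))], [(array([0.4408, 0.2231, 0.0436]), np.float64(0.0347)), (array([0.4495, 0.3044, 0.0813]), np.float64(0.1163))]]
coupler_grip s [array([0.5234, 0.1954]), array([0.4394, 0.218 ])] t [array([0.5226, 0.2057]), array([0.4312, 0.2098])] tri [[(array([0.5195, 0.2024, 0.08  ]), np.float64(0.0079)), (array([0.4375, 0.2255, 0.1178]), np.float64(0.0389))], [(array([0.518 , 0.1902, 0.0359]), np.float64(0.0399)), (array([0.4344, 0.2144, 0.0766]), np.float64(0.0114))]]
weight s [array([0.4985, 0.363 ])] t [array([0.4969, 0.3669]), array([0.4446, 0.2145])] tri [[(array([0.4958, 0.3654, 0.0025]), np.float64(0.0024)), (array([ 0.4808,  0.2854, -0.016 ]), np.float64(0.1569))]]
petri s [array([0.5175, 0.4736])] t [array([0.5164, 0.4742])] tri [[(array([0.5163, 0.474 , 0.0009]), np.float64(0.0))]]
vial s [array([0.4022, 0.0592])] t [] tri [[]]
```

The scene view shows the gray puck at (248,282), black-grip coupler at (338,260), red look-alike at (320,238) and the manifold at (395,218). In the top view they are at (259,248), (325,274), (334,236) and (425,221). I'll zoom in to refine these.

Run:
```python
from h import *
np.set_printoptions(precision=4,suppress=True)
a=shot('scene');b=shot('top')
def crop(p,x,y,w,h,W,H):return cv2.resize(p['frame'][y:y+h,x:x+w],(W,H),interpolation=cv2.INTER_CUBIC)
im=np.vstack([np.hstack([crop(b,375,185,100,75,400,300),crop(a,345,175,100,75,400,300)]),np.hstack([crop(b,245,230,100,75,400,300),crop(a,235,230,120,75,400,300)])])
cv2.imwrite('pics/z.png',im[:,:,::-1])
for n in ['dome_top','nipple','weight','coupler']:
  for p,q in((a,'s'),(b,'t')):
    for r in arm.trace(n,p)[:2]:
        m=r['region'];ys,xs=np.nonzero(m);print(n,q,round(r['conf'],2),np.array(r['centre'])*[640,480],m.sum(),xs.min(),xs.max(),ys.min(),ys.max())
S={}
for i in range(5):
  a=shot('scene');b=shot('top')
  for n,z in [('dome_top',.062),('nipple',.056),('pin_tip',.101),('weight',0),('vial',0),('manifold',0)]:
    for p,q in((a,'s'),(b,'t')):
      r=arm.place_of(n,p)
      if r:S.setdefault((n,q),[]).append(atz(p,r[0]['centre'],z)[:2])
for k,v in S.items():print(k,len(v),np.median(v,0),np.std(v,0))
```

```text
dome_top s 0.87 [396.416 220.992] 2709 348 439 185 239
dome_top t 0.77 [421.632 220.608] 3019 381 468 198 248
nipple s 0.63 [419.392 198.72 ] 326 409 428 185 209
nipple t 0.64 [454.016 224.496] 342 443 463 215 234
weight s 0.82 [248.832 282.48 ] 449 238 260 271 293
weight t 0.64 [422.592 219.504] 3070 380 468 197 248
weight t 0.62 [261.888 251.712] 271 250 268 239 257
coupler s 0.84 [321.472 237.6  ] 884 310 331 210 262
coupler s 0.81 [339.008 258.912] 999 327 349 231 285
coupler t 0.91 [333.696 236.4  ] 353 324 342 224 246
coupler t 0.85 [325.184 274.704] 348 315 335 264 284
('dome_top', 's') 5 [0.5598 0.057 ] [0.0067 0.0054]
('dome_top', 't') 5 [0.5717 0.0509] [0.0025 0.0026]
('nipple', 's') 5 [ 0.5375 -0.0671] [0.0035 0.0034]
('nipple', 't') 4 [ 0.544  -0.0629] [0.0019 0.0034]
('pin_tip', 's') 5 [ 0.5086 -0.0464] [0.0204 0.0229]
('weight', 's') 4 [0.4945 0.3653] [0.0049 0.0024]
('weight', 't') 5 [0.4953 0.3614] [0.0365 0.1199]
('vial', 's') 5 [0.3965 0.0614] [0.0015 0.0027]
('vial', 't') 5 [0.4031 0.0596] [0.0015 0.0035]
('manifold', 's') 5 [ 0.5554 -0.0216] [0.0658 0.0332]
('pin_tip', 't') 3 [0.4796 0.3493] [0.0423 0.1362]
('manifold', 't') 4 [ 0.5585 -0.0115] [0.0678 0.0334]
```

View pics/z.png

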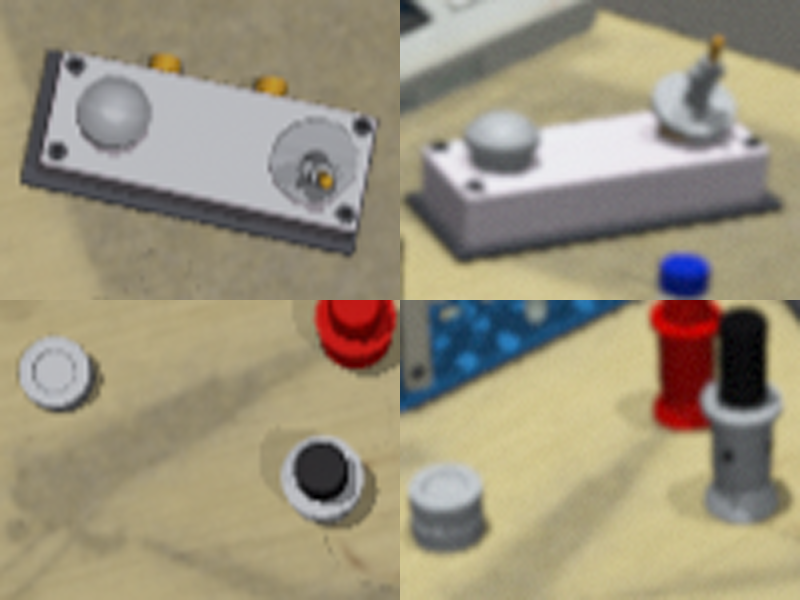

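The crops show the dome head centre at about (403,213) top / (370.5,209) scene, the collar at (453,225.5) / (418,201) and the pin at (456,230) / (424,185). Next I fit the block pose from these points.

```bash
cat >> h.py <<'E'
ax=np.array([-np.sin(.44),0,np.cos(.44)])
def man(q,X):
    c,s=np.cos(q[2]),np.sin(q[2]);X=np.asarray(X,float)
    return np.array([q[0]+c*X[0]-s*X[1],q[1]+s*X[0]+c*X[1],X[2]])
E
python3 - <<'E'
from h import *
from scipy.optimize import least_squares
np.set_printoptions(precision=4,suppress=True)
a=shot('scene');b=shot('top')
T=lambda x,y:np.array([x/4+375-.375,y/4+185-.375]); S=lambda x,y:np.array([(x-400)/4+345-.375,y/4+175-.375])
c=lambda sx,sy:('c',sx,sy)
obs=[(b,'tl',T(60,50)),(b,'tr',T(378,118)),(b,'br',T(357,232)),(b,'bl',T(42,165)),(b,'d',T(114,113)),(b,'n',T(313,163)),(b,'p',T(325,181)),
(a,'tl',None),(a,'d',S(502.5,137)),(a,'n',S(692,105)),(a,'p',S(717,40)),(a,'bl2',None)]
# block top size (sx,sy) free, nipple y free
def pts(q):
    hx,hy,ny=q[3],q[4],q[5]
    N=np.array([q[6],ny,.056])
    return dict(tl=(hx,hy,.036),tr=(hx,-hy,.036),br=(-hx,-hy,.036),bl=(-hx,hy,.036),d=(0,.055,.052),n=N,p=N+.05*ax)
def f(q,full=False):
    P=pts(q);r=[]
    for p,k,o in obs:
        if o is None: continue
        off=q[7:9] if p is a else 0
        r.append(proj(p,man(q,P[k]))+off-o)
    r=np.array(r)
    if full:return r
    return np.r_[r.ravel(),(q[3]-.038)/.002,(q[4]-.09)/.004,(q[5]+.055)/.005,q[6]/.003,q[7:9]/1.]
s=least_squares(f,[.558,-.011,-.2,.038,.09,-.06,0,0,0],x_scale=[.01]*7+[1,1])
print(s.x,s.cost);print(f(s.x,True))
print('dome',man(s.x,(0,.055,.062)),'nip',man(s.x,(s.x[6],s.x[5],.056)))
np.save('q.npy',s.x)
# weight, coupler: top circle outlines
Tb=lambda x,y:np.array([(x/4+245-.375)/640,((y-300)/4+230-.375)/480])
Sb=lambda x,y:np.array([((x-400)*.3+235-.35)/640,((y-300)/4+230-.375)/480])
print('weight top face t',atz(b,Tb(54,369),.024),'s',atz(a,Sb(447,489),.024))
print('coupler flange t',atz(b,Tb(323,480),.054),'grip top t',atz(b,Tb(321,471),.095),'s grip top',atz(a,Sb(743,321),.095))
E
```

```text
[ 0.557  -0.0073 -0.2221  0.034   0.0882 -0.0543 -0.0032  0.668   1.0891] 5.39575809837181
[[ 0.7839 -0.101 ]
 [ 0.1866 -0.4414]
 [-0.0434  0.8435]
 [-0.8836  0.5092]
 [-0.0454  0.2676]
 [ 0.1322 -0.5959]
 [ 0.1727  0.3043]
 [-0.3459 -0.3074]
 [-0.1744 -0.5256]
 [-0.1478 -0.2562]]
dome [0.5691 0.0464 0.062 ] nip [ 0.5419 -0.0595  0.056 ]
weight top face t [0.5008 0.365  0.024 ] s [0.4927 0.3644 0.024 ]
coupler flange t [0.4352 0.2154 0.054 ] grip top t [0.4353 0.2157 0.095 ] s grip top [0.4302 0.2175 0.095 ]
```

carry_out --claw '[9,9,9,9,9,9,9,9,9,9,9,9,9,9,9,9,9,9,9,9]' --delta_pos '[[0,0,0],[-0.5,-1.0,0],[-1.1,-2.1,0],[-1.1,-2.1,0],[-1.1,-2.1,0],[-1.1,-2.1,0],[-1.1,-2.1,0],[-1.1,-2.1,0],[-1.1,-2.1,0],[-1.1,-2.1,0],[-1.1,-2.1,0],[-2.5,0.5,0],[-2.5,0.5,0],[-2.5,0.5,0],[-2.5,0.5,0],[-2.5,0.5,0],[-2.5,0.5,0],[-2.5,0.5,0],[-2.5,0.5,0],[-2.5,0.5,0]]' --angular '[[0,0,-0.092],[0,0,0],[0,0,0],[0,0,0],[0,0,0],[0,0,0],[0,0,0],[0,0,0],[0,0,0],[0,0,0],[0,0,0],[0,0,0],[0,0,0],[0,0,0],[0,0,0],[0,0,0],[0,0,0],[0,0,0],[0,0,0],[0,0,0]]' --force 30

```text
clock: 8.1
position: [0.4805, 0.3713, 0.2268]
ee_rot: [-0.351, -3.122, 0.0]
force: [-0.7, 1.2, 0.6]
width: 0.984
gripper_force: 0.0
```

```bash
cat >> h.py <<'E'
def go(tgt,M=None):
    s=arm.observe();r=R.from_rotvec(s['ee_rot']);M=r.as_matrix()
    return M.T@(np.array(tgt)-s['position'])*100
def tool(q,tilt=0):
    # tool down with y = block y ; tilt: z = -nipple axis
    c,s=np.cos(q[2]),np.sin(q[2]);B=np.array([[c,-s,0],[s,c,0],[0,0,1]])
    a=np.array([-np.sin(tilt),0,np.cos(tilt)]);y=np.array([0,1.,0]);z=-a
    return B@np.c_[np.cross(y,z),y,z]
def turn(Mt): 
    M=R.from_rotvec(arm.observe()['ee_rot']).as_matrix();return R.from_matrix(M.T@Mt).as_rotvec()
def st():
    s=arm.observe();return [np.round(s[k],4) for k in('clock','position','force','width','gripper_force','joints')]
E
python3 - <<'E'
from h import *
np.set_printoptions(precision=4,suppress=True)
q=np.load('q.npy');print(st());print(R.from_rotvec(arm.observe()['ee_rot']).as_matrix())
b=shot('top','t2.png')
W=[atz(b,r['centre'],0) for i in range(1) for r in arm.place_of('weight',b)];print(W)
print(go((.499,.365,.10)),turn(tool(q)))
E
```

```text
[np.float64(8.1), array([0.4805, 0.3713, 0.2268]), array([-0.6622,  1.1951,  0.55  ]), np.float64(0.9839), np.float64(0.0), array([-0.8579,  0.405 ,  0.1587,  1.6275, -0.0695,  1.1147,  0.6656])]
[[-0.975   0.2221 -0.0001]
 [ 0.2221  0.975  -0.    ]
 [ 0.0001 -0.0001 -1.    ]]
[array([0.4404, 0.2148, 0.    ])]
[-1.6576 -0.1274 12.6569] [-0.0005  0.002  -0.0055]
```

carry_out --claw '[9,9,9,9,9,9,9,9,9,3,3,3,3,3,3,3]' --delta_pos '[[-1.7,-0.1,1.0],[0,0,3.0],[0,0,4.0],[0,0,4.0],[0,0,4.0],[0,0,3.0],[0,0,2.0],[0,0,1.2],[0,0,0],[0,0,0],[0,0,0],[0,0,0],[0,0,0],[0,0,0],[0,0,0],[0,0,0]]' --angular '[[0,0,0],[0,0,0],[0,0,0],[0,0,0],[0,0,0],[0,0,0],[0,0,0],[0,0,0],[0,0,0],[0,0,0],[0,0,0],[0,0,0],[0,0,0],[0,0,0],[0,0,0],[0,0,0]]'

```text
clock: 9.8
position: [0.4959, 0.3667, 0.0048]
ee_rot: [-0.347, -3.122, 0.002]
force: [-0.9, -2.5, 4.1]
width: 0.429
gripper_force: 30.0
```

Run:
```python
from h import *
print(st()[:5])
a=shot('scene');b=shot('top')
im=np.hstack([cv2.resize(p['frame'][y:y+120,x:x+100],(400,480),interpolation=cv2.INTER_CUBIC) for p,x,y in((b,205,185),(a,200,200))])
cv2.imwrite('pics/g.png',im[:,:,::-1])
```

```text
[np.float64(9.8), array([0.4959, 0.3667, 0.0048]), array([-0.9387, -2.5012,  4.0894]), np.float64(0.4286), np.float64(30.0485)]
```

View pics/g.png

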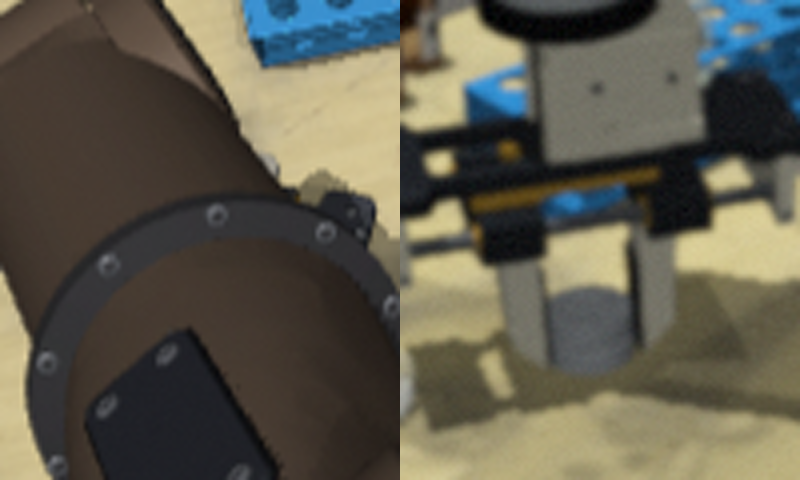

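carry_out --claw '[6.5,6.5,6.5,6.5,6.5,6.5,6.5,6.5,6.5,6.5,6.5,6.5,6.5,6.5,3,3,3,3,3,3]' --delta_pos '[[0,0,0],[0,0,0],[0,0,0],[0,0,0],[0,0,0],[0,0,0],[0,0,0],[0,0,0],[0,0,0],[0,0,0],[0,0,0],[0,0,0],[0,0,0],[0,0,0],[0,0,0],[0,0,0],[0,0,0],[0,0,0],[0,0,0],[0,0,0]]' --angular '[[0,0,0],[0,0,0],[0,0,-0.143],[0,0,-0.143],[0,0,-0.143],[0,0,-0.143],[0,0,-0.143],[0,0,-0.143],[0,0,-0.143],[0,0,-0.143],[0,0,-0.143],[0,0,-0.143],[0,0,-0.141],[0,0,0],[0,0,0],[0,0,0],[0,0,0],[0,0,0],[0,0,0],[0,0,0]]'

```text
clock: 11.9
position: [0.4962, 0.3677, 0.0048]
ee_rot: [-1.963, 2.453, -0.0]
force: [1.4, 0.3, -0.7]
width: 0.428
gripper_force: 30.0
```

Run:
```python
from h import *
np.set_printoptions(precision=4,suppress=True)
print(st());M=R.from_rotvec(arm.observe()['ee_rot']).as_matrix();print(M)
q=np.load('q.npy');print('turn',turn(tool(q)))
s=arm.observe();d=np.array([.570,.048,.15])-s['position'];print(d, tool(q).T@d*100)
```

```text
[np.float64(11.9), array([0.4962, 0.3677, 0.0048]), array([ 1.3543,  0.2736, -0.6605]), np.float64(0.4279), np.float64(29.9996), array([-0.5164,  0.6958, -0.3088,  1.7725,  0.3004,  0.7192,  1.9352])]
[[-0.2192 -0.9757  0.0004]
 [-0.9757  0.2192  0.0002]
 [-0.0003 -0.0003 -1.    ]]
turn [-0.      0.0005  1.5719]
[ 0.0738 -0.3197  0.1452] [-14.2437 -29.5628 -14.52  ]
```

carry_out --claw '[3,3,3,3,3,3,3,3,3,3,3,3,3,3,3,3,3,3,3,3]' --delta_pos '[[0,0,-0.8],[0,0,-1.5],[0,0,-1.5],[0,0,-1.5],[0,0,-1.5],[0,0,-1.5],[0,0,-1.5],[0,0,-1.5],[0,0,-1.5],[0,0,-1.0],[0,0,-0.7],[-0.8,-1.6,0],[-1.6,-3.3,0],[-1.8,-3.8,0],[-2.0,-4.1,0],[-2.0,-4.1,0],[-2.0,-4.1,0],[-1.8,-3.8,0],[-1.5,-3.2,0],[-0.7,-1.6,0]]' --angular '[[0,0,0.143],[0,0,0.143],[0,0,0.143],[0,0,0.143],[0,0,0.143],[0,0,0.143],[0,0,0.143],[0,0,0.143],[0,0,0.143],[0,0,0.143],[0,0,0.142],[0,0,0],[0,0,0],[0,0,0],[0,0,0],[0,0,0],[0,0,0],[0,0,0],[0,0,0],[0,0,0]]'

```text
clock: 13.9
position: [0.5691, 0.0421, 0.1493]
ee_rot: [-0.352, -3.121, 0.003]
force: [-0.2, -0.2, -2.4]
width: 0.427
gripper_force: 30.0
```

Run:
```python
from h import *
np.set_printoptions(precision=4,suppress=True)
q=np.load('q.npy');print(st());print('turn',turn(tool(q)),go((.570,.048,.1)))
a=shot('scene');b=shot('top')
x=proj(a,man(q,(0,.055,.062)))
im=np.hstack([cv2.resize(p['frame'][y:y+120,x:x+100],(400,480),interpolation=cv2.INTER_CUBIC) for p,x,y in((b,360,165),(a,335,145))])
cv2.imwrite('pics/g2.png',im[:,:,::-1])
```

```text
[np.float64(13.9), array([0.5691, 0.0421, 0.1493]), array([-0.2286, -0.1506, -2.4014]), np.float64(0.4271), np.float64(29.9992), array([-0.2722,  0.4233,  0.1416,  1.8112, -0.0708,  0.9132,  1.2469])]
turn [-0.0023 -0.0004 -0.0022] [0.0375 0.6097 4.9265]
```

View pics/g2.png

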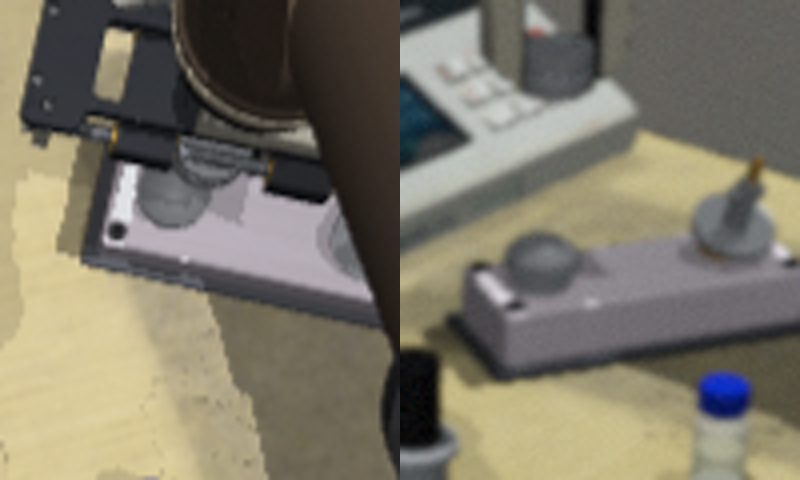

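The top crop shows the held puck bottom near (413,212) above the dome at (402,214). In the scene crop the puck is centred at about x=375 and the dome at 370. Next I overlay the model outlines to measure camera bias.

Run:
```python
from h import *
np.set_printoptions(precision=2,suppress=True)
q=np.load('q.npy');a=shot('scene');b=shot('top')
s=arm.observe();p0=s['position'];t=np.linspace(0,2*np.pi,60)
def circ(c,r,z):return [np.array([c[0]+r*np.cos(k),c[1]+r*np.sin(k),z]) for k in t]
zb=p0[2]-.0048;D=man(q,(0,.055,.062))
puck=circ(p0,.02,zb)+circ(p0,.02,zb+.024)
dome=[X for h in np.linspace(0,.010,8) for X in circ(D,np.sqrt(.025**2-(.025-h)**2),.062-h)]
out=[]
for p,x,y in((b,360,165),(a,335,145)):
    im=cv2.resize(p['frame'][y:y+120,x:x+100],(400,480),interpolation=cv2.INTER_CUBIC)[:,:,::-1].copy()
    for S,col in((puck,(0,255,0)),(dome,(0,0,255))):
        u=np.array([proj(p,X) for X in S]);print(col,u.min(0),u.max(0))
        h=cv2.convexHull(((u-[x,y])*4+1.5).astype(np.int32));cv2.polylines(im,[h],True,col,1)
    out.append(im)
cv2.imwrite('pics/o.png',np.hstack(out))
```

```text
(0, 255, 0) [398.63 189.93] [420.67 212.63]
(0, 0, 255) [393.86 204.19] [412.32 222.14]
(0, 255, 0) [360.69 151.78] [380.95 169.83]
(0, 0, 255) [359.71 202.12] [378.78 211.5 ]
```

View pics/o.png

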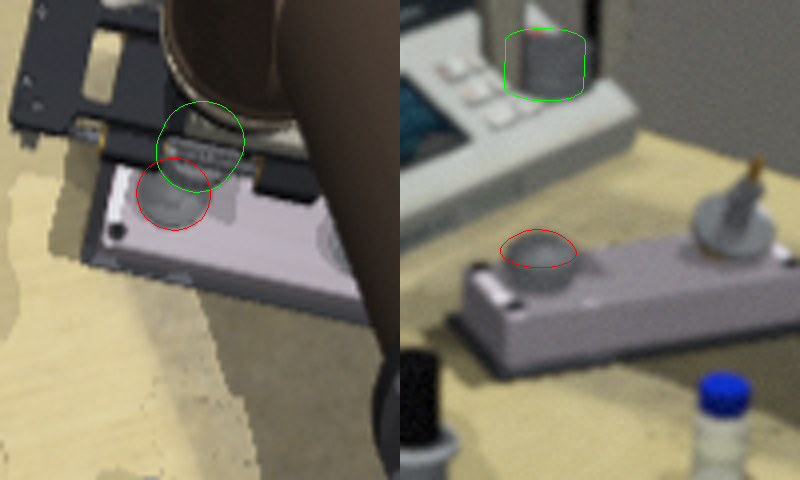

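carry_out --claw '[3,3,3,3,3,3,3]' --delta_pos '[[0,0,1.0],[0,0,2.0],[0,0,2.0],[0,0,1.6],[0,0,0.7],[0,0,0],[0,0,0]]' --angular '[[0,0,0],[0,0,0],[0,0,0],[0,0,0],[0,0,0],[0,0,0],[0,0,0]]'

```text
clock: 14.8
position: [0.5695, 0.0482, 0.077]
ee_rot: [0.346, 3.122, 0.0]
force: [0.1, -0.3, -2.1]
width: 0.428
gripper_force: 30.0
```

Run:
```python
from h import *
np.set_printoptions(precision=2,suppress=True)
q=np.load('q.npy');a=shot('scene');b=shot('top')
s=arm.observe();p0=s['position'];print(st()[:3],turn(tool(q))*1000);t=np.linspace(0,2*np.pi,60)
def circ(c,r,z):return [np.array([c[0]+r*np.cos(k),c[1]+r*np.sin(k),z]) for k in t]
zb=p0[2]-.0048;D=man(q,(0,.055,.062))
puck=circ(p0,.02,zb)+circ(p0,.02,zb+.024)
out=[]
for p,x,y in((b,380,175),(a,345,165)):
    im=cv2.resize(p['frame'][y:y+75,x:x+50],(400,600),interpolation=cv2.INTER_CUBIC)[:,:,::-1].copy()
    for S,col in((puck,(0,255,0)),):
        u=np.array([proj(p,X) for X in S]);print(col,u.min(0),u.max(0))
        h=cv2.convexHull(((u-[x,y])*8+3.5).astype(np.int32));cv2.polylines(im,[h],True,col,1)
    out.append(im)
    for r in arm.trace('weight',p)[:2]:
        ys,xs=np.nonzero(r['region']);print(r['conf'],xs.min(),xs.max(),ys.min(),ys.max())
cv2.imwrite('pics/o2.png',np.hstack(out))
```

```text
[np.float64(14.9), array([0.57, 0.05, 0.08]), array([ 0.02,  0.43, -1.8 ])] [0.62 1.29 0.67]
(0, 255, 0) [394.19 198.59] [414.69 219.71]
0.68 381 436 215 241
0.47 396 407 214 219
(0, 255, 0) [359.11 184.18] [378.8  202.41]
0.85 363 379 186 202
```

View pics/o2.png

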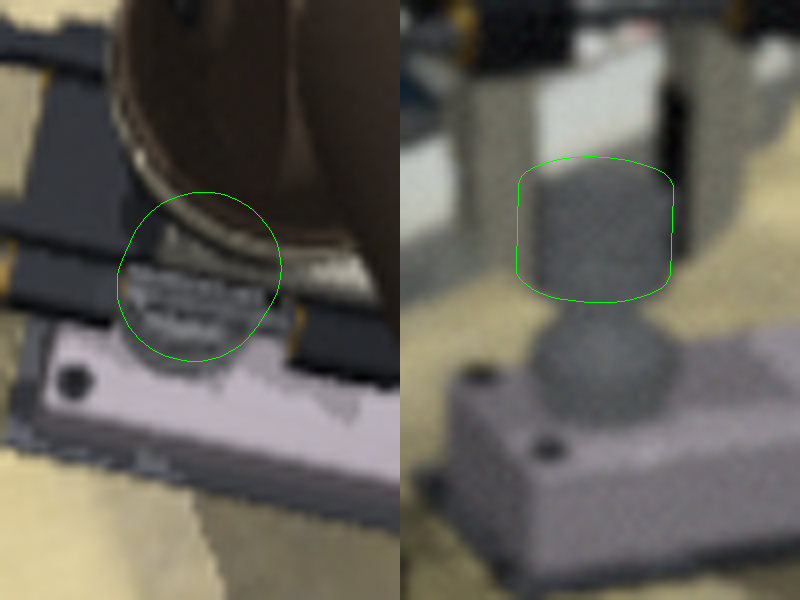

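carry_out --claw '[3,3,3,3,3]' --delta_pos '[[0,-0.1,0.3],[0,0,0.4],[0,0,0.2],[0,0,0],[0,0,0]]' --angular '[[0,0,0],[0,0,0],[0,0,0],[0,0,0],[0,0,0]]'

```text
clock: 15.5
position: [0.5691, 0.0467, 0.0676]
ee_rot: [-0.348, -3.122, 0.0]
force: [0.2, -0.2, -2.3]
width: 0.427
gripper_force: 30.0
```

Now the underside should be at about 62.8 mm. I lower in small steps.

carry_out --claw '[3,3,3,3]' --delta_pos '[[0,0.03,0.05],[0,0,0],[0,0,0.03],[0,0,0]]' --angular '[[0,0,0],[0,0,0],[0,0,0],[0,0,0]]'

```text
clock: 15.9
position: [0.5692, 0.047, 0.0669]
ee_rot: [0.348, 3.122, 0.0]
force: [-0.1, 0.7, -1.8]
width: 0.426
gripper_force: 30.0
```

carry_out --claw '[3,3,3,3]' --delta_pos '[[0,0,0.03],[0,0,0],[0,0,0.03],[0,0,0]]' --angular '[[0,0,0],[0,0,0],[0,0,0],[0,0,0]]'

```text
clock: 16.3
position: [0.5693, 0.047, 0.0667]
ee_rot: [0.348, 3.122, 0.0]
force: [-2.4, 0.6, 4.4]
width: 0.428
gripper_force: 30.0
```

Run:
```python
from h import *
s=arm.observe();print(s['force'],s['ft_torque'],s['position'],s['clock'])
```

```text
[-2.36669372  0.56734255  4.44866076] [-0.01265194  0.44632847  0.00108936] [0.56930829 0.04697018 0.06669083] 16.3
```

carry_out --claw '[3,3]' --delta_pos '[[0,0,-0.04],[0,0,0]]' --angular '[[0,0,0],[0,0,0]]'

```text
clock: 16.5
position: [0.5693, 0.047, 0.0667]
ee_rot: [0.348, 3.122, 0.0]
force: [-0.4, 1.0, 0.4]
width: 0.427
gripper_force: 30.0
```

Run:
```python
from h import *
s=arm.observe();print(s['force'],s['ft_torque'],s['position'],s['clock'])
```

```text
[-0.38575188  1.00191727  0.39511231] [-0.01220377  0.17790496  0.01689352] [0.56927998 0.04696599 0.06673051] 16.5
```

carry_out --claw '[4.1,4.2,4.4,4.8,5.5,6.5,6.5]' --delta_pos '[[0,0,0],[0,0,0],[0,0,0],[0,0,0],[0,0,0],[0,0,0],[0,0,0]]' --angular '[[0,0,0],[0,0,0],[0,0,0],[0,0,0],[0,0,0],[0,0,0],[0,0,0]]'

```text
clock: 17.2
position: [0.5692, 0.047, 0.0667]
ee_rot: [0.348, 3.122, 0.0]
force: [-0.1, 0.1, -0.0]
width: 0.691
gripper_force: 0.0
```

Run:
```python
from h import *
a=shot('scene');print(st()[:5])
im=cv2.resize(a['frame'][150:250,340:440],(500,500),interpolation=cv2.INTER_CUBIC)
cv2.imwrite('pics/g3.png',im[:,:,::-1])
for r in arm.trace('weight',a)[:2]:
    ys,xs=np.nonzero(r['region']);print(r['conf'],xs.min(),xs.max(),ys.min(),ys.max())
```

```text
[np.float64(17.25), array([0.5692, 0.047 , 0.0668]), array([-0.6568,  0.2221, -0.8644]), np.float64(0.7017), np.float64(0.0)]
```

View pics/g3.png

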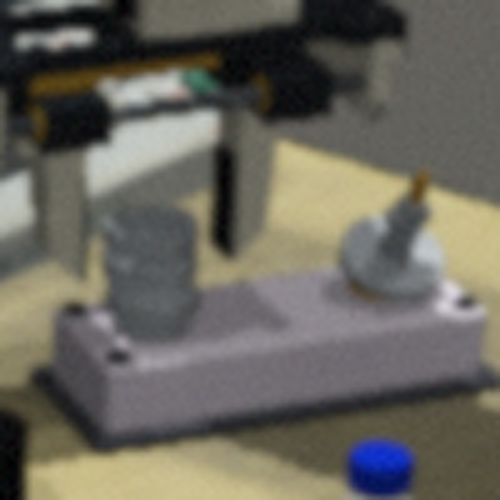

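carry_out --claw '[6.5,6.5,6.5,6.5,7.5,9,9,9,9,9,9,9,9]' --delta_pos '[[0,0,-1.0],[0,0,-2.5],[0,0,-3.0],[0,0,-2.5],[0,0,-1.3],[1.4,1.1,0],[2.6,2.1,0],[3.2,2.5,0],[3.4,2.7,0],[3.1,2.5,0],[2.1,1.7,0],[1.0,0.8,0],[0,0,0]]' --angular '[[0,0,0],[0,0,0],[0,0,0],[0,0,0],[0,0,0],[0,0,0],[0,0,0],[0,0,0],[0,0,0],[0,0,0],[0,0,0],[0,0,0],[0,0,0]]' --force 10

```text
clock: 18.6
position: [0.4339, 0.2158, 0.1697]
ee_rot: [-0.343, -3.122, -0.0]
force: [-0.6, -0.1, -0.9]
width: 0.978
gripper_force: 0.0
```

Run:
```python
from h import *
np.set_printoptions(precision=4,suppress=True)
q=np.load('q.npy');a=shot('scene');b=shot('top');print(st());print(go((.435,.2145,.06)),turn(tool(q)))
for n,p in (('weight',a),('coupler',a),('weight',b)):
  for r in arm.trace(n,p)[:2]:
    ys,xs=np.nonzero(r['region']);print(n,r['conf'],xs.min(),xs.max(),ys.min(),ys.max())
im=np.hstack([cv2.resize(p['frame'][y:y+60,x:x+50],(400,480),interpolation=cv2.INTER_CUBIC) for p,x,y in((b,380,185),(a,345,175))])
cv2.imwrite('pics/w.png',im[:,:,::-1])
```

```text
[np.float64(18.7), array([0.4356, 0.2136, 0.1697]), array([-0.3979, -0.5714, -0.3583]), np.float64(0.9802), np.float64(0.0), array([-0.6222,  0.27  ,  0.0684,  1.9837, -0.0226,  0.8885,  0.806 ])]
[ 0.0893  0.0791 10.9747] [-0.0004  0.0006 -0.0007]
weight 0.85 360 379 190 207
coupler 0.96 326 349 231 285
coupler 0.62 310 331 211 262
weight 0.51 394 413 201 219
weight 0.38 443 463 213 234
```

View pics/w.png

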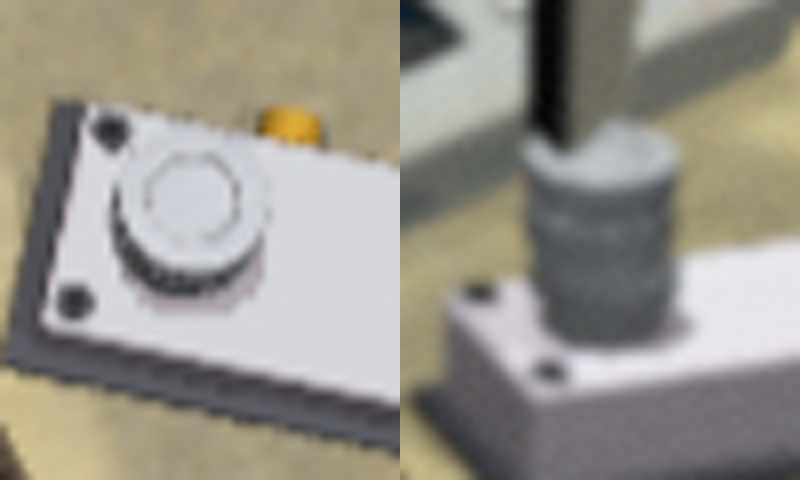

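carry_out --claw '[9,9,9,9,9,2,2,2,2,2,2,2,2,2]' --delta_pos '[[0.1,0.1,2.0],[0,0,3.5],[0,0,3.5],[0,0,2.1],[0,0,0],[0,0,0],[0,0,0],[0,0,0],[0,0,0],[0,0,0],[0,0,0],[0,0,0],[0,0,0],[0,0,0]]' --angular '[[0,0,0],[0,0,0],[0,0,0],[0,0,0],[0,0,0],[0,0,0],[0,0,0],[0,0,0],[0,0,0],[0,0,0],[0,0,0],[0,0,0],[0,0,0],[0,0,0]]'

```text
clock: 20.25
position: [0.434, 0.2158, 0.0587]
ee_rot: [-0.348, -3.122, 0.0]
force: [-0.4, -1.1, 0.5]
width: 0.302
gripper_force: 10.0
```

carry_out --claw '[4.5,4.5,4.5,4.5,4.5,4.5,4.5,4.5,4.5,4.5,4.5,4.5,4.5,4.5,2,2,2,2,2,2]' --delta_pos '[[0,0,0],[0,0,0],[0,0,0],[0,0,0],[0,0,0],[0,0,0],[0,0,0],[0,0,0],[0,0,0],[0,0,0],[0,0,0],[0,0,0],[0,0,0],[0,0,0],[0,0,0],[0,0,0],[0,0,0],[0,0,0],[0,0,0],[0,0,0]]' --angular '[[0,0,0],[0,0,0],[0,0,-0.143],[0,0,-0.143],[0,0,-0.143],[0,0,-0.143],[0,0,-0.143],[0,0,-0.143],[0,0,-0.143],[0,0,-0.143],[0,0,-0.143],[0,0,-0.143],[0,0,-0.141],[0,0,0],[0,0,0],[0,0,0],[0,0,0],[0,0,0],[0,0,0],[0,0,0]]'

```text
clock: 22.25
position: [0.4341, 0.2159, 0.0588]
ee_rot: [-1.962, 2.454, -0.0]
force: [0.1, -0.5, 0.3]
width: 0.299
gripper_force: 10.0
```

carry_out --claw '[2,2]' --delta_pos '[[0,0,0],[0,0,0]]' --angular '[[0,0,0],[0,0,0]]' --force 55

```text
clock: 22.45
position: [0.4341, 0.2159, 0.0588]
ee_rot: [-1.962, 2.454, 0.0]
force: [-0.1, 0.3, 0.6]
width: 0.295
gripper_force: 55.0
```

Run:
```python
from h import *
np.set_printoptions(precision=4,suppress=True)
q=np.load('q.npy');print(st());print('turn',turn(tool(q)),turn(tool(q,.44)))
c,s=np.cos(q[2]),np.sin(q[2]);A=np.array([c*ax[0],s*ax[0],ax[2]]);print('axis',A)
for N in (man(q,(q[6],q[5],.056)),man(q,(0,-.055,.056))):
    print('nip',N,'TCP at rim +75mm',N+A*(.075+.0587))
```

```text
[np.float64(22.45), array([0.4341, 0.2159, 0.0588]), array([-0.1412,  0.3474,  0.5859]), np.float64(0.2948), np.float64(54.9878), array([-0.2849,  0.4642, -0.3737,  2.0668,  0.2711,  0.6563,  2.081 ])]
turn [0.0001 0.0001 1.5711] [ 0.3452 -0.3449  1.5434]
axis [-0.4155  0.0938  0.9048]
nip [ 0.5419 -0.0595  0.056 ] TCP at rim +75mm [ 0.4863 -0.047   0.177 ]
nip [ 0.5449 -0.0609  0.056 ] TCP at rim +75mm [ 0.4893 -0.0484  0.177 ]
```

carry_out --claw '[2,2,2,2,2,2,2,2,2,2,2,2,2,2,2,2,2,2,2,2]' --delta_pos '[[0,0,-0.6],[0,0,-1.2],[0,0,-1.3],[0,0,-1.3],[0,0,-1.3],[0,0,-1.3],[0,0,-1.3],[0,0,-1.3],[0,0,-1.2],[0,0,-0.9],[0,0,-0.4],[-0.6,-1.3,0],[-1.2,-2.6,0],[-1.5,-3.4,0],[-1.6,-3.6,0],[-1.6,-3.6,0],[-1.6,-3.6,0],[-1.4,-3.1,0],[-1.0,-2.2,0],[-0.5,-1.1,0]]' --angular '[[0,0,0.143],[0,0,0.143],[0,0,0.143],[0,0,0.143],[0,0,0.143],[0,0,0.143],[0,0,0.143],[0,0,0.143],[0,0,0.143],[0,0,0.143],[0,0,0.141],[0,0,0],[0,0,0],[0,0,0],[0,0,0],[0,0,0],[0,0,0],[0,0,0],[0,0,0],[0,0,0]]'

```text
clock: 24.45
position: [0.4873, -0.0498, 0.1796]
ee_rot: [-0.353, -3.121, 0.001]
force: [-0.5, -0.3, -0.8]
width: 0.296
gripper_force: 55.0
```

carry_out --claw '[2,2,2,2,2,2]' --delta_pos '[[0,0,0],[0,0,0],[0,0,0],[0,0,0],[0,0,0],[0,0,0]]' --angular '[[0,-0.08,0],[0,-0.12,0],[0,-0.12,0],[0,-0.12,0],[0,0,0],[0,0,0]]'

```text
clock: 25.05
position: [0.4873, -0.0476, 0.1797]
ee_rot: [0.299, 2.702, -0.069]
force: [0.0, -0.1, -0.7]
width: 0.296
gripper_force: 55.0
```

Run:
```python
from h import *
np.set_printoptions(precision=4,suppress=True)
q=np.load('q.npy');a=shot('scene');b=shot('top');print(st());print('turn',turn(tool(q,.44)))
c,s=np.cos(q[2]),np.sin(q[2]);A=np.array([c*ax[0],s*ax[0],ax[2]])
for N in (man(q,(q[6],q[5],.056)),man(q,(0,-.055,.056))): print('go',go(N+A*(.0587+.06)))
o=arm.observe();p=o['position'];Z=R.from_rotvec(o['ee_rot']).as_matrix()[:,2]
rim=p+Z*.0587
im=[]
for k,x,y in((b,420,190),(a,380,140)):
    z=cv2.resize(k['frame'][y:y+75,x:x+50],(400,600),interpolation=cv2.INTER_CUBIC)[:,:,::-1].copy()
    for X,col in((rim,(0,255,0)),(rim-Z*.095,(0,255,0)),(N,(0,0,255)),(N+A*.05,(0,0,255)),(man(q,(q[6],q[5],.056)),(255,0,0)),(man(q,(q[6],q[5],.056))+A*.05,(255,0,0))):
        u=(proj(k,X)-[x,y])*8+3.5;cv2.circle(z,tuple(u.astype(int)),4,col,1)
    im.append(z)
cv2.imwrite('pics/n.png',np.hstack(im))
```

```text
[np.float64(25.15), array([ 0.4891, -0.0481,  0.1804]), array([ 0.6955,  0.2293, -0.6995]), np.float64(0.2968), np.float64(54.9858), array([-0.2571,  0.0678,  0.1473,  2.3186,  0.3613,  0.3732,  0.9241])]
turn [-0.003  -0.0129  0.    ]
go [0.3915 0.0585 1.688 ]
go [ 0.0981 -0.014   1.8217]
```

View pics/n.png

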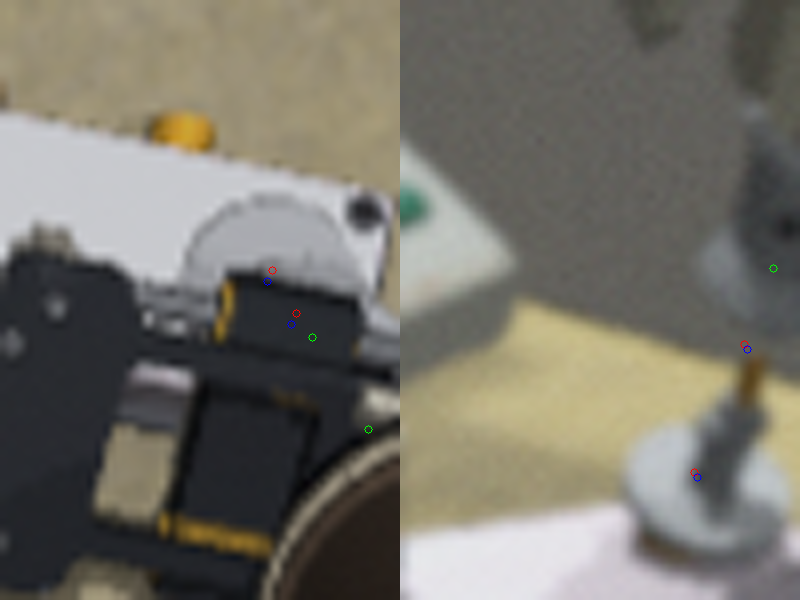

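The scene shows the pin tip at (424,185) just below the coupler mouth at (428,173), and they look aligned to within about 2 mm. I'll approach along the axis.

carry_out --claw '[2,2,2,2,2,2,2,2]' --delta_pos '[[0.24,0.02,0],[0,0,0.8],[0,0,1.2],[0,0,1.2],[0,0,1.0],[0,0,0.5],[0,0,0],[0,0,0]]' --angular '[[-0.003,-0.012,0],[0,0,0],[0,0,0],[0,0,0],[0,0,0],[0,0,0],[0,0,0],[0,0,0]]'

```text
clock: 25.95
position: [0.5051, -0.0525, 0.1361]
ee_rot: [0.301, 2.688, -0.068]
force: [-1.0, 0.5, -1.4]
width: 0.298
gripper_force: 55.0
```

```bash
cat >> h.py <<'E'
def rep(N=(.5430,-.0600,.056)):
    q=np.load('q.npy');o=arm.observe();M=R.from_rotvec(o['ee_rot']).as_matrix()
    c,s=np.cos(q[2]),np.sin(q[2]);A=np.array([c*ax[0],s*ax[0],ax[2]]);N=np.array(N)
    print('t',o['clock'],'rim mm',(M.T@(o['position']+M[:,2]*.0587-N))*[1e3,1e3,-1e3],'turn',turn(tool(q,.44)),'Ftool',M.T@o['force'],'tau',M.T@o['ft_torque'],'w',o['width'])
E
python3 -c "
from h import *
np.set_printoptions(precision=4,suppress=True)
rep()"
```

```text
t 25.95 rim mm [ 0.9232 -1.0867 30.1785] turn [-0.001  -0.001  -0.0004] Ftool [1.6195 0.2987 0.8363] tau [-0.0202  0.6286  0.046 ] w 0.29815123180664493
```

carry_out --claw '[2,2,2,2,2]' --delta_pos '[[-0.05,0.1,0.3],[0,0,0.4],[0,0,0.3],[0,0,0],[0,0,0]]' --angular '[[0,0,0],[0,0,0],[0,0,0],[0,0,0],[0,0,0]]'

```text
clock: 26.45
position: [0.5096, -0.0527, 0.1271]
ee_rot: [0.301, 2.688, -0.068]
force: [-0.6, -1.6, -0.1]
width: 0.298
gripper_force: 55.0
```

```bash
python3 -c "
from h import *
np.set_printoptions(precision=4,suppress=True)
rep()"
```

```text
t 26.45 rim mm [ 0.6776 -0.3351 20.1853] turn [-0.0012 -0.001  -0.0005] Ftool [ 0.2817 -1.7061 -0.0398] tau [ 0.3333  0.6866 -0.0535] w 0.2981996252285257
```

carry_out --claw '[2,2,2,2,2]' --delta_pos '[[0,-0.12,0],[0,0,0.15],[0,0,0.15],[0,0,0],[0,0,0]]' --angular '[[0,0,0],[0,0,0],[0,0,0],[0,0,0],[0,0,0]]'

```text
clock: 26.95
position: [0.5107, -0.0541, 0.1245]
ee_rot: [0.301, 2.688, -0.068]
force: [-1.8, -1.7, 0.8]
width: 0.296
gripper_force: 55.0
```

```bash
python3 -c "
from h import *
np.set_printoptions(precision=4,suppress=True)
rep()"
```

```text
t 26.95 rim mm [ 0.5806 -1.4677 17.199 ] turn [-0.001  -0.0008 -0.0006] Ftool [ 0.8663 -2.0974 -1.2955] tau [ 0.5531  0.7057 -0.0163] w 0.29596334796317175
```

carry_out --claw '[2,2,2,2]' --delta_pos '[[0,-0.15,0],[0,0,0.1],[0,0,0],[0,0,0]]' --angular '[[0,0,0],[0,0,0],[0,0,0],[0,0,0]]'

```text
clock: 27.35
position: [0.5109, -0.0552, 0.1236]
ee_rot: [0.3, 2.687, -0.067]
force: [-2.9, 1.8, 1.6]
width: 0.294
gripper_force: 55.0
```

```bash
python3 -c "
from h import *
np.set_printoptions(precision=4,suppress=True)
rep()"
```

```text
t 27.35 rim mm [ 0.4809 -2.3705 16.2671] turn [-0.0003 -0.0005  0.    ] Ftool [ 2.2067  1.1348 -2.7766] tau [-0.1775  0.9978  0.0352] w 0.2936516199501994
```

carry_out --claw '[2,2,2,2]' --delta_pos '[[0.15,0.03,0],[0,0,0.1],[0,0,0.1],[0,0,0]]' --angular '[[0,0,0],[0,0,0],[0,0,0],[0,0,0]]'

```text
clock: 27.75
position: [0.5109, -0.055, 0.1214]
ee_rot: [0.3, 2.687, -0.067]
force: [0.9, -0.4, 0.1]
width: 0.294
gripper_force: 55.0
```

```bash
python3 -c "
from h import *
np.set_printoptions(precision=4,suppress=True)
rep()"
```

```text
t 27.75 rim mm [ 1.4069 -2.1768 14.2787] turn [-0.0003  0.0002 -0.0004] Ftool [-0.8988 -0.2129  0.3486] tau [-0.0449  0.4112  0.0217] w 0.2937875133583288
```

carry_out --claw '[2,2,2,2]' --delta_pos '[[0,0,0.15],[0,0,0.15],[0,0,0.1],[0,0,0]]' --angular '[[0,0,0],[0,0,0],[0,0,0],[0,0,0]]'

```text
clock: 28.15
position: [0.5122, -0.0555, 0.1173]
ee_rot: [0.3, 2.688, -0.068]
force: [3.6, 0.8, -5.9]
width: 0.298
gripper_force: 55.0
```

```bash
python3 -c "
from h import *
np.set_printoptions(precision=4,suppress=True)
rep()"
```

```text
t 28.15 rim mm [ 2.0144 -2.4242  9.9287] turn [-0.0008 -0.0009 -0.0003] Ftool [-0.5447  1.5649  6.7348] tau [-0.1849  0.251  -0.0558] w 0.297648609031373
```

carry_out --claw '[2,2]' --delta_pos '[[0,0,0],[0,0,0]]' --angular '[[0,0,0],[0,0,0]]'

```text
clock: 28.35
position: [0.5122, -0.0555, 0.1174]
ee_rot: [0.3, 2.688, -0.068]
force: [3.1, -0.4, -4.8]
width: 0.295
gripper_force: 55.0
```

```bash
python3 -c "
from h import *
np.set_printoptions(precision=4,suppress=True)
rep()"
```

```text
t 28.35 rim mm [ 2.0049 -2.4249 10.1098] turn [-0.0008 -0.0008 -0.0003] Ftool [-0.7638  0.3239  5.6711] tau [-0.1535  0.3569  0.0376] w 0.2949242743693862
```

carry_out --claw '[2,2,2]' --delta_pos '[[0,0,0.1],[0,0,0.1],[0,0,0]]' --angular '[[0,0,0],[0,0,0],[0,0,0]]'

```text
clock: 28.65
position: [0.5129, -0.0556, 0.1157]
ee_rot: [0.3, 2.687, -0.068]
force: [1.1, 0.1, -2.7]
width: 0.292
gripper_force: 55.0
```

```bash
python3 -c "
from h import *
np.set_printoptions(precision=4,suppress=True)
rep()"
```

```text
t 28.65 rim mm [ 2.0125 -2.4032  8.2015] turn [-0.0007 -0.0006 -0.0003] Ftool [0.1962 0.2916 2.8754] tau [-0.2122  0.4868  0.0345] w 0.29161578544818567
```

carry_out --claw '[2,2,2]' --delta_pos '[[0,0,0.1],[0,0,0.1],[0,0,0]]' --angular '[[0,0,0],[0,0,0],[0,0,0]]'

```text
clock: 28.95
position: [0.5138, -0.0558, 0.1138]
ee_rot: [0.3, 2.688, -0.068]
force: [0.1, 0.7, -2.8]
width: 0.295
gripper_force: 55.0
```

```bash
python3 -c "
from h import *
np.set_printoptions(precision=4,suppress=True)
rep()"
```

```text
t 28.95 rim mm [ 1.9962 -2.3184  6.1215] turn [-0.0006 -0.0007 -0.0002] Ftool [1.2225 0.754  2.5468] tau [-0.3106  0.5693 -0.0038] w 0.29528950601648396
```

carry_out --claw '[2,2,2]' --delta_pos '[[0,0.04,0.1],[0,0,0.1],[0,0,0]]' --angular '[[0,0,0],[0,0,0],[0,0,0]]'

```text
clock: 29.25
position: [0.5147, -0.0559, 0.1121]
ee_rot: [0.301, 2.687, -0.068]
force: [-2.5, -0.3, 4.5]
width: 0.297
gripper_force: 55.0
```

```bash
python3 -c "
from h import *
np.set_printoptions(precision=4,suppress=True)
rep()"
```

```text
t 29.25 rim mm [ 1.9607 -2.3182  4.2028] turn [-0.0011 -0.0007 -0.0007] Ftool [ 0.2368 -0.8775 -5.0847] tau [0.2283 0.5615 0.0078] w 0.2968593519787529
```

carry_out --claw '[2,2,2]' --delta_pos '[[0,0,0.1],[0,0,0.05],[0,0,0]]' --angular '[[0,0,0],[0,0,0],[0,0,0]]'

```text
clock: 29.55
position: [0.5153, -0.056, 0.1107]
ee_rot: [0.301, 2.687, -0.068]
force: [-3.9, -1.5, 5.6]
width: 0.294
gripper_force: 55.0
```

```bash
python3 -c "
from h import *
np.set_printoptions(precision=4,suppress=True)
rep()"
```

```text
t 29.55 rim mm [ 1.9776 -2.2226  2.722 ] turn [-0.001  -0.0007 -0.0006] Ftool [ 0.7179 -2.2956 -6.5714] tau [0.3978 0.5819 0.0179] w 0.2937957871250063
```

carry_out --claw '[2,2,2]' --delta_pos '[[0,-0.03,0.1],[0,0,0.05],[0,0,0]]' --angular '[[0,0,0],[0,0,0],[0,0,0]]'

```text
clock: 29.85
position: [0.5159, -0.0562, 0.1095]
ee_rot: [0.3, 2.687, -0.068]
force: [-4.0, -0.7, 5.9]
width: 0.298
gripper_force: 55.0
```

```bash
python3 -c "
from h import *
np.set_printoptions(precision=4,suppress=True)
rep()"
```

```text
t 29.85 rim mm [ 1.9279 -2.2861  1.2717] turn [-0.0006 -0.0005 -0.0004] Ftool [ 0.8532 -1.5708 -6.9529] tau [ 0.2156  0.6723 -0.0127] w 0.2979860529239322
```

carry_out --claw '[2,2,2]' --delta_pos '[[0,-0.02,0.1],[0,0,0.05],[0,0,0]]' --angular '[[0,0,0],[0,0,0],[0,0,0]]'

```text
clock: 30.15
position: [0.5163, -0.0563, 0.1091]
ee_rot: [0.3, 2.686, -0.067]
force: [-17.9, 2.1, 31.9]
width: 0.295
gripper_force: 55.0
```

```bash
python3 -c "
from h import *
np.set_printoptions(precision=4,suppress=True)
rep()"
```

```text
t 30.15 rim mm [ 1.6678 -2.2495  0.774 ] turn [ 0.0001  0.0007 -0.0004] Ftool [  2.613   -1.8945 -36.5384] tau [ 0.2699  1.4396 -0.016 ] w 0.29545872781593435
```

carry_out --claw '[2,2,2,2,2]' --delta_pos '[[0,0,-0.06],[0,0,0],[0,0,0],[0,0,0],[0,0,0]]' --angular '[[0,0,0],[0,0,0],[0,0,0],[0,0,0],[0,0,0]]'

```text
clock: 30.65
position: [0.5161, -0.0563, 0.1092]
ee_rot: [0.3, 2.687, -0.067]
force: [-11.3, 2.4, 19.2]
width: 0.295
gripper_force: 55.0
```

```bash
python3 -c "
from h import *
np.set_printoptions(precision=4,suppress=True)
rep();a=shot('scene');b=shot('top');rep()
for n,p in (('weight',a),('weight',b),('coupler',a)):
  for r in arm.trace(n,p)[:3]:
    ys,xs=np.nonzero(r['region']);print(n,r['conf'],xs.min(),xs.max(),ys.min(),ys.max())
"
```

```text
t 30.65 rim mm [ 1.801  -2.277   0.9309] turn [-0.0001  0.0002 -0.0003] Ftool [  2.2904  -0.1745 -22.3338] tau [0.1584 1.0959 0.0054] w 0.29484182624705324
t 30.75 rim mm [ 1.7877 -2.2924  0.9286] turn [-0.0001  0.0002 -0.0004] Ftool [  2.1711  -0.1594 -20.9104] tau [ 0.1802  1.0609 -0.0503] w 0.2904990247344949
weight 0.58 361 379 190 207
weight 0.66 395 413 201 220
weight 0.24 380 468 197 242
coupler 0.91 411 436 171 206
coupler 0.65 310 332 212 262
```

Pushing at about 21 N against the collar stop. The weight's outline has not changed in either view, so I'm handing in.

```bash
python3 -c "
from h import *
print(arm.sign_off())"
```

```text
the job is handed in; nothing more can be done
None
```

I set the weight on the relief stem, where it stayed level, then pressed the coupler onto the nipple until it met the collar stop. I handed in at about 31 s, still gripping and pushing at about 21 N; the snap and open valve are inferred from forces, and no verdict came back.

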